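Load a rock billet under the microscope's spring clip

ROBOT

A 7-joint arm with a two-finger parallel gripper is mounted at the origin on the work surface. World frame = base frame: x ahead of the robot, y to its left, z up, the work surface at z = 0. Lengths are in m, angles in rad, forces in N, time in s.
With the tool pointing down it reaches from about 0.425 to 1.025 m from the base axis. Payload 3.6 kg.
Tool frame: the origin (TCP) lies midway between the tips of the shut fingers; the grasp point (between the pads) lies 19 mm behind it (grip_depth is the distance from the TCP to the grasp point, in m); z points along the fingers, y is the direction in which the jaws open and shut (so a half turn about z gives the same grasp; the last joint's range is limited). The gripper opens to 85 mm and grips with 20 to 120 N. Pads are 22 mm wide; open, the fingers measure 114 mm over their backs; the gripper's body (76 mm by 85 mm) begins 54 mm behind the grasp point. The pads swing forward as they close: fully open they stand 13 mm farther back than shut.
Start: joints at [1.196, 0.591, 0.048, 1.609, -0.033, 0.943, -0.034], TCP at [0.202, -0.696, 0.231] pointing down, gripper open.
Joint ranges: [-2.69, 2.69], [-0.47, 2.24], [-1.27, 1.36], [0.19, 2.51], [-1.53, 4.68], [0.08, 2.07], [-3.09, 3.09]. Speed limits (rad/s): [2.57, 2.57, 3.14, 3.14, 3.14, 3.14, 3.14].

INTERFACE

Orientations are given as a unit quaternion [w, x, y, z].
In Python, from rig import read_state, get_image, camera_params, hand_in, grip_depth gives the robot as it stands.
- The arm moves only by the tool send_rows, never from a script. Its argument "motion" is a list of rows, each an object of numbers: "tx", "ty", "tz": the shift along the world's x, y, z in cm; "spin": the turn about the world's z in rad; "gripper": the opening, from 0 (shut) to 1 (fully open). In form: [{"tx": .., "ty": .., "tz": .., "spin": .., "gripper": ..}, ...]. A call has 1 to 12 rows; each row shifts and turns the commanded pose from where the row before left it; what a row does not reach is not made up. A row lasts 1/10 s, in which the tool goes at most 50 mm and 8.59 degrees, less where a joint would pass 70% of its speed; a pose out of reach is approached as far as the arm can. A call is refused whole if a number of a shift passes 5 or a number of a turn 0.15, either way. A call with a gripper value outside its range is refused whole. The fingers move at their own pace and stop on an object; "newtons" is the grip in N (left out, the last holds). Time passes only in rows, so rows that do not move let the fingers close. It gives the time, the measured TCP pose, the force and the opening at its end, in the units of the state.
- read_state(): the state, without advancing time (a new reading comes with each control period).
- get_image(name): name is "side" or "top"; returns (picture, depth): 480x640x3 uint8, red, green, blue; 480x640 float32, m along the optical axis (not along the pixel's ray), 0 where there is no reading.
- camera_params(name): a dict with "K" (3x3 intrinsics, pixels), "R" (3x3) and "t" (3): a world point X has camera coordinates R X + t. Camera axes: x right, y down, z forward; pixel columns grow to the right and rows downward; lengths in m; the calibration is good to about 2 mm. A picture is of the moment at which its call begins. camera_params takes no time and is no camera call.
- hand_in(): hands the job in, once; it reports no verdict.
The state is a dict: "time": time; "q": joint angles; "dq": joint speeds; "effort": joint torques, N m; "tcp_pos": TCP position; "orientation": TCP orientation; "ft_force": force on the tool from outside, world axes, zero at the start; "wrist_torque": the same for the moment, N m; "finger_gap": opening from 0.0 (shut) to 1.0 (fully open).
Only numpy, scipy, OpenCV 4.12 (cv2) and the standard library are available. Lean on these libraries where they do the work, as an engineer would, in place of code of your own. Each camera call takes 0.05 s, during which the arm holds its last target.

TASK

Load the pink granite billet under the spring clip of the microscope stand: hold the clip's red tail fully down with one fingertip so that its nose stands up, and meanwhile with the other fingertip push the billet along the plate beneath the raised nose until it sits square against both stop pins. Then let the tail up so that the nose holds the billet, and leave it so. Only press and push: do not pick up or tip the billet, and leave the other things on the stand and bench where they are.

Things in the scene. Friction and masses are not known exactly. Their poses are not given: they have to be found in the camera images.
- stand: Digital microscope stand, fixed: grey base plate 260 x 260 x 15 mm. Origin on the plate's underside, below the centre of the flush white 95 mm stage disc; x points to the post, y along the push (from billet towards clip), z up. The plate spans x -85 to 175, y -130 to 130 mm; its upper face is at z = 15 mm.
- home (a point): Point on the plate's upper face (stand x = 0, y = 0, z = 15 mm) where the billet's origin lies when it is centred and against both pins; axes as the stand's. The two steel stop pins, 5 mm thick, 8 mm high above the plate, stand at x = -16 and +16 mm, y = 16 mm.
- post (a point): Foot of the stand's upright post (stand x = 150, y = 50 mm, z = 15 mm), 25 mm thick, 300 mm high, with a 46 mm focus block 215 to 275 mm up. Its camera tube (60 mm across, 135 to 300 mm high) is swung aside on an arm to stand x = 182, y = 168 mm; the space over the stage is free.
- clip (a joint): Sprung rocker clip, rad: 0 at rest (nose down, tail up), 0.40 tail pressed fully down (a stop); about 0.22 with the nose resting on the billet. Hinge line along stand x at y = 25.5 mm, 14 mm above the plate, in a bracket 26 mm wide (x), 16 mm long, 19 mm high. It springs back; full travel takes about 4 N at mid tail, more nearer the hinge.
- clip_tail (a point): Centre of the upper face of the clip's red thumb tail, moving with it: a plate 22 mm wide (stand x), 29 mm long, 2.4 mm thick. At rest it slopes up away from the nose by 0.40 rad, this point 15.6 mm above the base plate, at stand y = 52.5 mm; fully pressed it is level, 5 mm above the plate, spanning stand y = 36.5 to 65.5 mm.
- clip_nose (a point): Lowest point of the clip's black rubber nose (a roll 5 mm thick, 13 mm wide along stand x), moving with the clip. At rest at stand y = 3.5 mm, 7 mm above the plate, where it blocks the 12 mm billet; with the tail fully down the nose's lower side is 15.9 mm above the plate and it reaches to y = 1 mm.
- billet: Sawn pink granite billet, loose, 46 mm (its x) x 27 mm (its y) x 12 mm, about 40 g; origin at the centre of its underside. Starts flat on the stage in front of the nose (towards stand -y), origin 15 to 21 mm short of home, up to 5 mm off sideways and 10 degrees askew, its 27 mm side roughly along stand y.
- dark_billet: Dark grey basalt billet, 46 x 27 x 12 mm, loose on the stand's base plate near a front corner; leave alone.
- loupe: Folded steel hand lens, about 52 x 28 x 13 mm, loose on the stand's base plate near a front corner; leave alone.
- soil_jar: Jar of soil with a yellow lid, 96 mm across, 144 mm high, on the bench at the left; leave alone.
- dropper: Amber dropper bottle, 36 mm across, 99 mm high, on the bench at the left; leave alone.
- hematite: Red-brown lump of mineral, about 60 mm across, 36 mm high, on the bench at the right; leave alone.
- galena: Grey lump of mineral, about 48 mm across, 28 mm high, on the bench at the right; leave alone.
- scriber: Steel scriber with an orange handle, 130 mm long, 9 mm high, lying on the bench at the right; leave alone.

How it is judged:
By the outcome, as a careful person would: the job done as asked, in the order asked, and still so for the second after the job is handed in, with the robot touching nothing.
It also fails if it takes over 42 s, if anything falls off the work surface, if the arm or the gripper's body presses on something with over 40 N, if the wrist force passes 120 N, or if a joint passes its speed limit or range.

## Working session

There is one attempt and no reset: what is moved stays moved. The work goes in short steps, Python scripts to look and compute and a tool call to move; the robot and the scene stay as the last step left them, time stands still between calls to the robot, and variables do not carry over. Pictures are saved under pics/ and viewed, and the job is handed in when it is done.

Besides the shell and the picture viewer there is one more tool, called after ">>>" as a command line: name --argument value ..., lists and objects as JSON in quotes. send_rows: Moves the arm, as the interface text tells. Its arguments: {"type":"object","properties":{"motion":{"type":"array"},"newtons":{"type":"number"}},"required":["motion"]}

```bash
mkdir -p pics; ls
cat > h.py <<'E'
import numpy as np, cv2
from rig import *
def grab(n,tag):
    im,d=get_image(n); cv2.imwrite(f'pics/{tag}.png',im[:,:,::-1]); np.savez(f'{tag}.npz',im=im,d=d); return im,d
def world(n,u,v,d):
    c=camera_params(n);K,R,t=map(np.array,(c['K'],c['R'],c['t']))
    p=np.linalg.inv(K)@np.stack([np.ravel(u)*1.,np.ravel(v)*1.,np.ones(np.size(u))])*np.ravel(d)
    return (R.T@(p-t[:,None])).T
def pix(n,X):
    c=camera_params(n);K,R,t=map(np.array,(c['K'],c['R'],c['t']))
    p=K@(R@np.atleast_2d(X).T+t[:,None]); return (p[:2]/p[2]).T
E
python3 - <<'E'
from h import *
grab('top','top0');grab('side','side0');print(read_state(),grip_depth)
for n in('top','side'):print(camera_params(n))
E
```

```text
pics
{'time': 0.1, 'q': array([ 1.19547547,  0.59201625,  0.04830349,  1.60971107, -0.03331666,
        0.94271131, -0.03367935]), 'dq': array([ 0.00048852, -0.00188293, -0.00013447, -0.00187197,  0.00023842,
       -0.00132733,  0.00126647]), 'effort': array([ 4.90523249e-03, -5.50005305e+01,  1.55334949e+00, -1.98827130e+01,
        9.72856855e-03,  3.83771854e-03, -1.55716532e-05]), 'tcp_pos': array([ 0.20142883, -0.69566751,  0.23025687]), 'orientation': array([-1.00214424e-03,  9.90081610e-01,  1.40489731e-01, -1.92683087e-04]), 'ft_force': array([-0.25749755,  0.99732059,  0.56878131]), 'wrist_torque': array([-0.01434653,  0.09160044, -0.00640095]), 'finger_gap': 0.9976994884026925} 0.0187
{'K': array([[618.75426903,   0.        , 331.60632115],
       [  0.        , 618.75426903, 239.17821955],
       [  0.        ,   0.        ,   1.        ]]), 'R': array([[-2.05372287e-02, -9.99773615e-01, -5.56240717e-03],
       [-9.73675071e-01,  2.12637702e-02, -2.26946488e-01],
       [ 2.27013388e-01,  7.55125258e-04, -9.73891345e-01]]), 't': array([0.02212665, 0.51308013, 1.27361682])}
{'K': array([[584.53425246,   0.        , 313.83630633],
       [  0.        , 584.53425246, 231.46879771],
       [  0.        ,   0.        ,   1.        ]]), 'R': array([[ 0.99382585, -0.10948423,  0.01798265],
       [-0.05845886, -0.6544664 , -0.75382776],
       [ 0.0943013 ,  0.74812227, -0.65682595]]), 't': array([-0.49694101,  0.08227327,  1.25924943])}
```

View pics/top0.png

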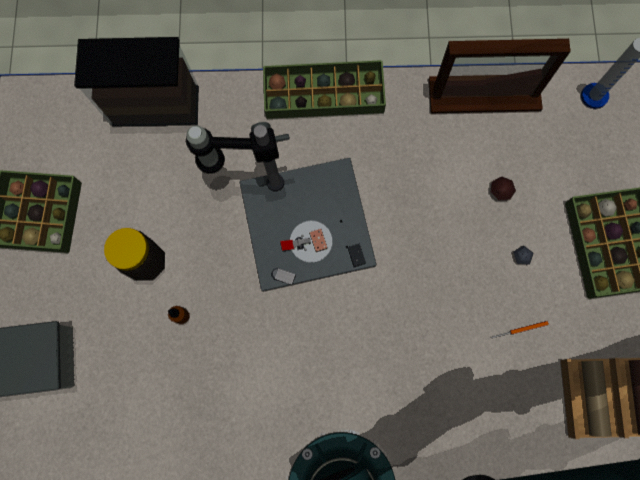

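View pics/side0.png

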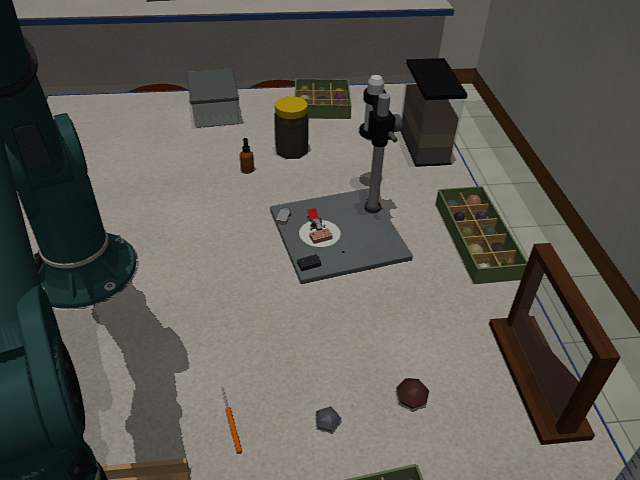

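Run:
```python
from h import *
V,U=np.mgrid[0:480,0:640]
for n in('top','side'):
    f=np.load(n+'0.npz');im,d=f['im'],f['d']
    P=world(n,U,V,d).reshape(480,640,3)
    hsv=cv2.cvtColor(im,cv2.COLOR_RGB2HSV)
    m=(d>0)&(P[...,2]>.007)&(P[...,2]<.024)&(P[...,0]>.35)&(P[...,0]<.85)&(P[...,1]>-.2)&(P[...,1]<.3)
    m=cv2.morphologyEx(m.astype(np.uint8),cv2.MORPH_OPEN,np.ones((3,3)))
    nn,l,s,c=cv2.connectedComponentsWithStats(m);k=1+np.argmax(s[1:,4]);mm=l==k
    pts=P[mm]; print(n,s[k],'z med',np.median(pts[:,2]))
    hull=cv2.convexHull((pts[:,:2]*1000).astype(np.float32)); r=cv2.minAreaRect(hull); print(r,cv2.boxPoints(r))
    # white disc
    w=mm&(im.min(2)>120); print('disc',w.sum(), pts.shape, np.median(P[w],0) if w.any() else 0)
    sel=(hsv[...,1]>150)&((hsv[...,0]<6)|(hsv[...,0]>174))&(P[...,0]>.45)&(P[...,0]<.7)&(abs(P[...,1]-.03)<.13)&(P[...,2]<.06)
    print('red',sel.sum(),P[sel].mean(0),P[sel].min(0),P[sel].max(0))
    pk=(hsv[...,0]<15)&(hsv[...,1]>60)&(hsv[...,1]<150)&(im[...,0]>120)&(P[...,2]>.018)&(P[...,0]>.45)&(P[...,0]<.7)&(abs(P[...,1]-.03)<.13)&(P[...,2]<.06)
    print('pink',pk.sum(),np.median(P[pk],0),P[pk].min(0),P[pk].max(0))
    crop=im[205:300,240:385] if n=='top' else im[185:285,265:415]
    cv2.imwrite(f'pics/{n}0c.png',cv2.resize(crop,None,fx=5,fy=5,interpolation=cv2.INTER_CUBIC)[:,:,::-1])
```

```text
top [  240   158   136   133 11671] z med 0.015419595577193091
((564.333251953125, 67.35234832763672), (262.4324951171875, 260.7098693847656), 11.60034465789795) [[409.58496  168.65918 ]
 [462.00952  -86.72542 ]
 [719.08154  -33.954483]
 [666.657    221.43011 ]]
disc 853 (11671, 3) [0.52550779 0.06000134 0.01556413]
red 115 [0.50957556 0.11001967 0.03073339] [0.49717141 0.0965526  0.01634355] [0.52372776 0.12266849 0.03939538]
pink 213 [0.52045584 0.04147469 0.02736399] [0.49729538 0.02387847 0.02042701] [0.5447024  0.05880798 0.03554115]
side [ 270  189  142   93 7656] z med 0.016552902617268578
((561.4977416992188, 63.66749572753906), (261.4053955078125, 268.9049072265625), 11.041582107543945) [[407.46405 170.59866]
 [458.96503 -93.32839]
 [715.53143 -43.26367]
 [664.03046 220.66339]]
disc 498 (7656, 3) [0.52250624 0.05383967 0.01696132]
red 97 [0.50816452 0.10375386 0.03171443] [ 0.49529375 -0.05034299  0.01536748] [0.54240146 0.12587006 0.04085583]
pink 138 [0.51860016 0.03874665 0.02883087] [0.49508263 0.02035984 0.0245709 ] [0.54212464 0.09678085 0.03279362]
```

```bash
ls pics
```

```text
side0.png
side0c.png
top0.png
top0c.png
```

View pics/top0c.png

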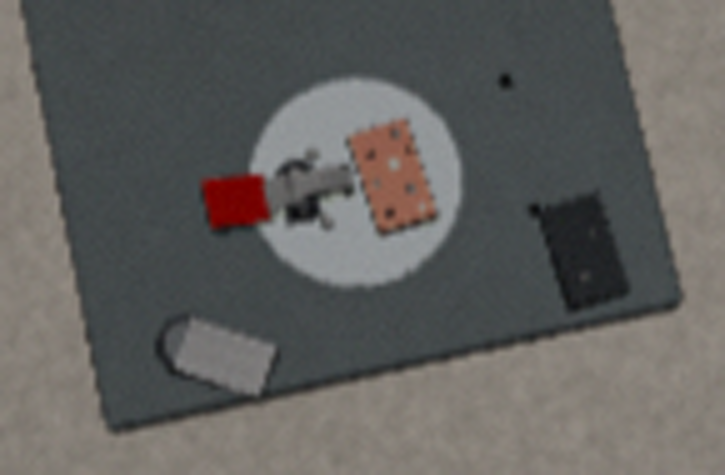

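View pics/side0c.png

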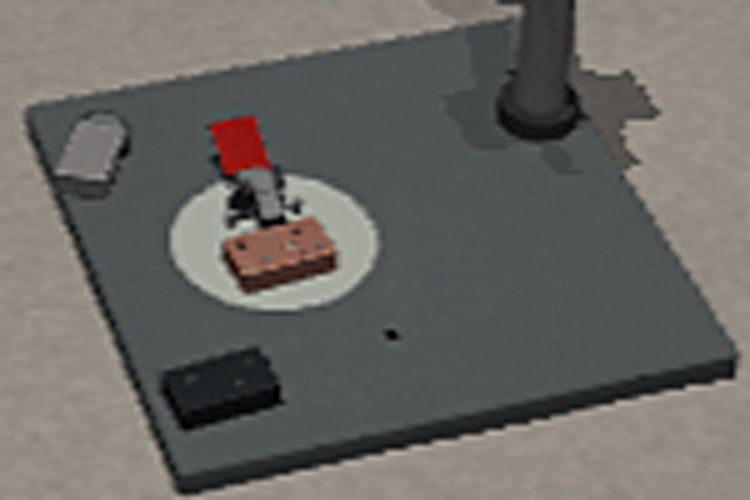

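```bash
cat > fit.py <<'E'
from h import *
from scipy.optimize import least_squares
def onplane(n,uv,z):
    a=world(n,uv[:,0],uv[:,1],np.ones(len(uv)));c=camera_params(n);C=-np.array(c['R']).T@np.array(c['t'])
    s=(z-C[2])/(a[:,2]-C[2]);return (C+(a-C)*s[:,None])[:,:2]
def cont(m,k=4):
    b=cv2.resize(m.astype(np.float32),None,fx=k,fy=k,interpolation=cv2.INTER_LINEAR)>.5
    c=max(cv2.findContours(b.astype(np.uint8),cv2.RETR_EXTERNAL,cv2.CHAIN_APPROX_NONE)[0],key=len)[:,0]
    return (c+.5)/k-.5
def rectfit(Q,w,h,x0,scale=.001):
    def r(p):
        c,s=np.cos(p[2]),np.sin(p[2]);D=Q-p[:2];a=abs(D@[c,s])-w/2;b=abs(D@[-s,c])-h/2
        return np.where((a>0)&(b>0),np.hypot(a,b),np.maximum(a,b))
    o=least_squares(r,x0,loss='soft_l1',f_scale=scale);return o.x,np.median(abs(o.fun))
def circfit(Q,R,x0): 
    o=least_squares(lambda p:np.hypot(*(Q-p).T)-R,x0,loss='cauchy',f_scale=.0007);return o.x,np.median(abs(o.fun))
V,U=np.mgrid[0:480,0:640]
def billet(n,im,d):
    P=world(n,U,V,d).reshape(480,640,3);hsv=cv2.cvtColor(im,cv2.COLOR_RGB2HSV)
    roi=(P[...,0]>.45)&(P[...,0]<.6)&(P[...,1]>-.02)&(P[...,1]<.12)
    rd=(hsv[...,0]<22)&(hsv[...,1]>60)&(hsv[...,1]<185)&roi
    br=rd&(im[...,0]>130)
    m=cv2.morphologyEx(br.astype(np.uint8),cv2.MORPH_CLOSE,np.ones((3,3)))
    return m
if __name__=='__main__':
  for n in('top','side'):
    f=np.load(n+'0.npz');im,d=f['im'],f['d'];P=world(n,U,V,d).reshape(480,640,3)
    m=(d>0)&(P[...,2]>.008)&(P[...,2]<.05)&(P[...,0]>.38)&(P[...,0]<.75)&(P[...,1]>-.12)&(P[...,1]<.24)
    m=cv2.morphologyEx(m.astype(np.uint8),cv2.MORPH_OPEN,np.ones((3,3)))
    Q=onplane(n,cont(m),.015);p,e=rectfit(Q,.26,.26,[.564,.067,.2]);c,s=np.cos(p[2]),np.sin(p[2])
    print(n,'plate origin',p[:2]-.045*np.array([c,s]),np.degrees(p[2]),e)
    w=(im.min(2)>125)&(P[...,2]<.022)&m.astype(bool);w=cv2.morphologyEx(w.astype(np.uint8),cv2.MORPH_OPEN,np.ones((2,2)))
    Q=onplane(n,cont(w),.015);q,e=circfit(Q,.0475,[.52,.058]);print('disc',q,e)
    b=billet(n,im,d);Q=onplane(n,cont(b),.027);q,e=rectfit(Q,.046,.027,[.52,.04,.2]);
    D=q[:2]-(p[:2]-.045*np.array([c,s]))
    print('billet',q[:2],np.degrees(q[2]),e,'stand',D@[c,s],D@[-s,c])
    print(cv2.minAreaRect((Q*1000).astype(np.float32)))
E
python3 fit.py
```

```text
top plate origin [0.51883369 0.05806559] 11.539193099574574 0.0006409232990540331
disc [0.51812781 0.05709206] 0.0061270892027987175
billet [0.5215426  0.04150426] 16.993912112647926 0.0009644082466061035 stand -0.0006587429105832467 -0.016768473806009085
((521.5731201171875, 41.54169464111328), (45.53679275512695, 27.60415267944336), 16.93813133239746)
side plate origin [0.51713245 0.05255956] 11.584277443758792 0.0017140770687430334
disc [0.52076915 0.05476321] 0.001840412892528287
billet [0.51931193 0.04056426] 16.57495728647297 0.0009418765117511323 stand -0.00027368000399363447 -0.012188625621235506
((518.97900390625, 40.53981018066406), (47.085079193115234, 27.98557472229004), 16.898271560668945)
```

>>> send_rows --motion '[{"tx": 1.2,"ty": 3.0,"tz": 0,"spin": -0.01,"gripper": 0.85},{"tx": 1.6,"ty": 3.8,"tz": 0,"spin": -0.01,"gripper": 0.85},{"tx": 1.6,"ty": 3.8,"tz": 0,"spin": -0.01,"gripper": 0.85},{"tx": 1.6,"ty": 3.8,"tz": 0,"spin": -0.01,"gripper": 0.85},{"tx": 1.6,"ty": 3.8,"tz": 0,"spin": -0.01,"gripper": 0.85},{"tx": 1.6,"ty": 3.8,"tz": 0,"spin": -0.01,"gripper": 0.85},{"tx": 1.6,"ty": 3.8,"tz": 0,"spin": -0.01,"gripper": 0.85},{"tx": 1.6,"ty": 3.8,"tz": 0,"spin": -0.01,"gripper": 0.85},{"tx": 1.6,"ty": 3.8,"tz": 0,"spin": 0,"gripper": 0.85},{"tx": 1.6,"ty": 3.8,"tz": 0,"spin": 0,"gripper": 0.85},{"tx": 1.6,"ty": 3.8,"tz": 0,"spin": 0,"gripper": 0.85},{"tx": 1.6,"ty": 3.8,"tz": 0,"spin": 0,"gripper": 0.85}]'

```text
time: 1.3
tcp_pos: [0.3898, -0.2467, 0.2312]
orientation: [-0.0, 0.995, 0.101, -0.0]
ft_force: [0.7, -0.3, -0.6]
finger_gap: 0.847
```

>>> send_rows --motion '[{"tx": 1.6,"ty": 3.8},{"tx": 1.6,"ty": 3.8},{"tx": 1.6,"ty": 3.8},{"tx": 1.6,"ty": 3.8},{"tx": 1.6,"ty": 3.8},{"tx": 1.6,"ty": 3.8},{"tx": 1.6,"ty": 3.8},{"tx": 1.6,"ty": 3.8},{"tz": -4},{"tz": -5},{"tz": -5},{"tz": -2}]'

```text
$.motion[0]: bad value
```

Run:
```python
from h import *
s=read_state();print(s['tcp_pos'],s['time'],s['finger_gap'],s['ft_force'],s['orientation'])
for n in('top','side'):
    im,d=grab(n,n+'1')
    crop=im[205:300,240:385] if n=='top' else im[150:285,240:415]
    cv2.imwrite(f'pics/{n}1c.png',cv2.resize(crop,None,fx=4.5,fy=4.5,interpolation=cv2.INTER_CUBIC)[:,:,::-1])
```

```text
[ 0.38975569 -0.24671791  0.23119661] 1.3 0.8468920254940944 [ 0.74184679 -0.31320788 -0.56142349] [-7.04482792e-05  9.94921539e-01  1.00653408e-01 -1.36641548e-04]
```

View pics/side1c.png

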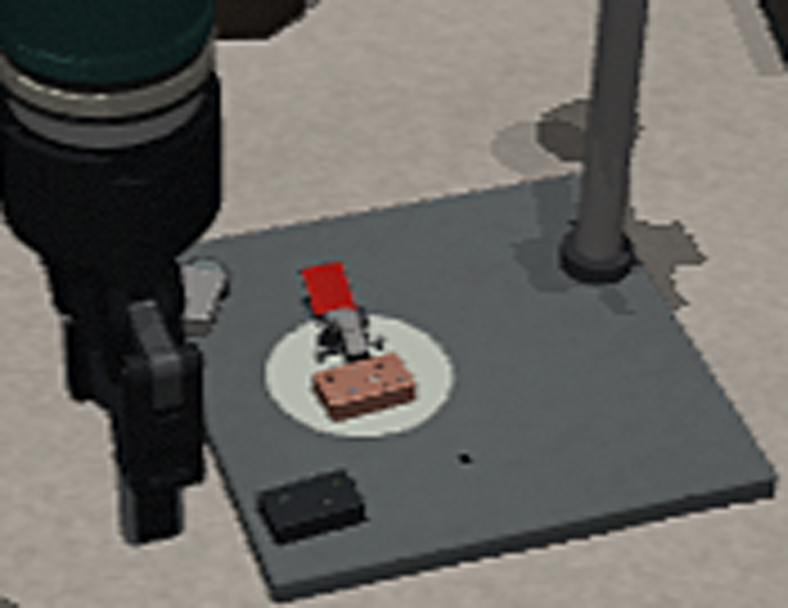

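View pics/top1c.png

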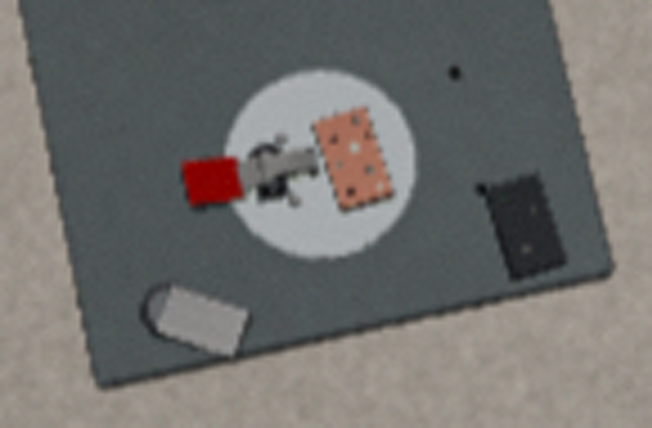

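>>> send_rows --motion '[{"tx": 1.6,"ty": 3.8,"tz": 0,"spin": 0,"gripper": 0.85},{"tx": 1.6,"ty": 3.8,"tz": 0,"spin": 0,"gripper": 0.85},{"tx": 1.6,"ty": 3.8,"tz": 0,"spin": 0,"gripper": 0.85},{"tx": 1.6,"ty": 3.8,"tz": 0,"spin": 0,"gripper": 0.85},{"tx": 1.6,"ty": 3.8,"tz": 0,"spin": 0,"gripper": 0.85},{"tx": 1.6,"ty": 3.8,"tz": 0,"spin": 0,"gripper": 0.85},{"tx": 1.6,"ty": 3.8,"tz": 0,"spin": 0,"gripper": 0.85},{"tx": 1.6,"ty": 3.8,"tz": 0,"spin": 0,"gripper": 0.85},{"tx": 0,"ty": 0,"tz": -4,"spin": 0,"gripper": 0.85},{"tx": 0,"ty": 0,"tz": -5,"spin": 0,"gripper": 0.85},{"tx": 0,"ty": 0,"tz": -5,"spin": 0,"gripper": 0.85},{"tx": 0,"ty": 0,"tz": -2,"spin": 0,"gripper": 0.85}]'

```text
time: 2.6
tcp_pos: [0.5149, 0.0545, 0.0673]
orientation: [0.0, 0.995, 0.101, -0.004]
ft_force: [-0.9, 0.3, -0.1]
finger_gap: 0.849
```

Run:
```python
from h import *
s=read_state();print(s['tcp_pos'],s['time'],s['finger_gap'],s['ft_force'],s['orientation'])
for n in('top','side'):
    im,d=grab(n,n+'2')
    crop=im[205:300,240:385] if n=='top' else im[150:285,240:415]
    cv2.imwrite(f'pics/{n}2c.png',cv2.resize(crop,None,fx=4.5,fy=4.5,interpolation=cv2.INTER_CUBIC)[:,:,::-1])
```

```text
[0.51485846 0.05453978 0.06727544] 2.6 0.8489979847350466 [-0.93045852  0.33669648 -0.14861505] [ 4.58023874e-04  9.94904938e-01  1.00755629e-01 -3.50108563e-03]
```

View pics/side2c.png

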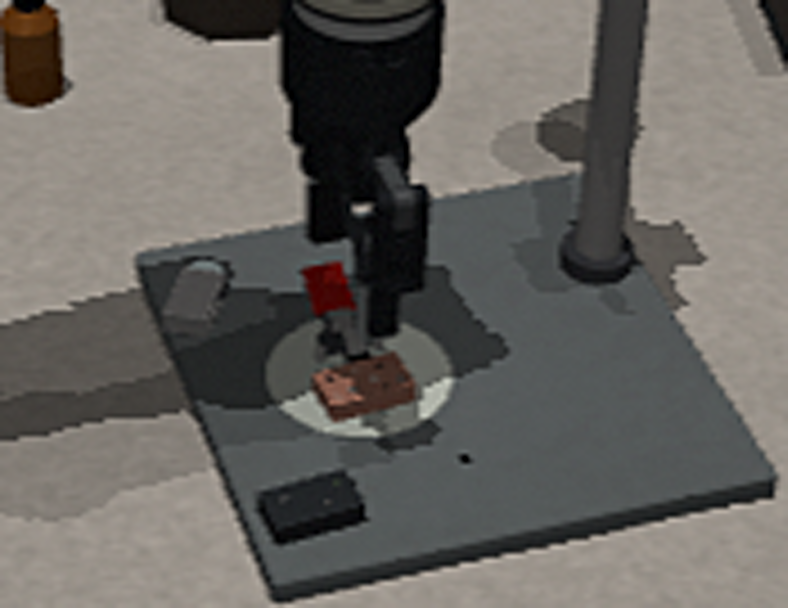

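View pics/top2c.png

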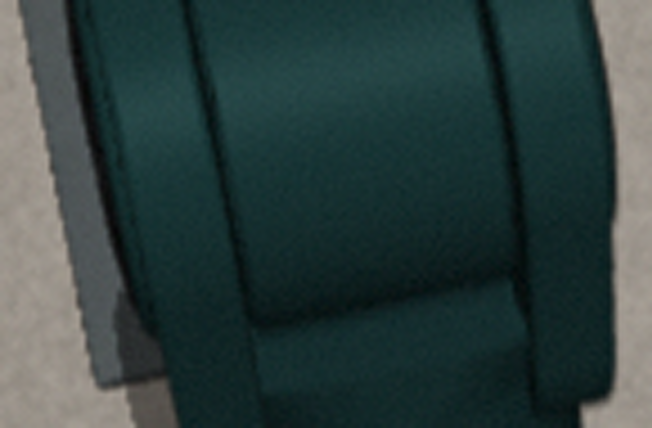

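>>> send_rows --motion '[{"tx": 0,"ty": 0,"tz": 0,"spin": 0,"gripper": 0.85},{"tx": 0,"ty": 0,"tz": 0,"spin": 0,"gripper": 0.85}]'

```text
time: 2.9
tcp_pos: [0.519, 0.0555, 0.0727]
orientation: [-0.0, 0.995, 0.1, 0.001]
ft_force: [0.0, -0.2, 0.5]
finger_gap: 0.851
```

Run:
```python
from h import *
s=read_state();print(s['tcp_pos'],s['time'],s['finger_gap'],s['ft_force'],s['orientation'])
n='side'
im,d=grab(n,n+'3')
x0,y0,x1,y1=285,175,350,265
k=9
big=cv2.resize(im[y0:y1,x0:x1],None,fx=6,fy=6,interpolation=cv2.INTER_CUBIC)[:,:,::-1].copy()
ex=np.array([.9797,.2002,0]);ey=np.array([-.2002,.9797,0]);T=s['tcp_pos']
for sg in(-1,1):
  for a in(0,14):
    for b in(-11,11):
      X=T+ey*sg*(36.1+a)/1000+ex*b/1000+[0,0,.0088]
      u=pix(n,X)[0];p=((u-[x0,y0]+.5)*6).astype(int);cv2.circle(big,tuple(int(i) for i in p),3,(0,255,0) if sg<0 else (255,255,0),-1)
cv2.imwrite('pics/side3c.png',cv2.convertScaleAbs(big,alpha=1.7,beta=20))
```

```text
[0.51896705 0.0555     0.07271021] 2.9 0.8508830964489061 [ 0.04957114 -0.23227893  0.54198618] [-6.69387079e-05  9.94937426e-01  1.00485412e-01  1.48207912e-03]
```

View pics/side3c.png

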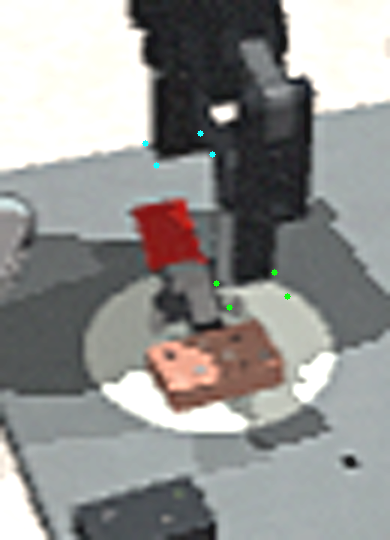

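Run:
```python
from h import *
f=np.load('side3.npz');im,d=f['im'],f['d'];V,U=np.mgrid[0:480,0:640]
P=world('side',U,V,d).reshape(480,640,3)
O=np.array([.5188,.0575,0]);c,s=np.cos(.2016),np.sin(.2016)
S=np.stack([(P-O)@[c,s,0],(P-O)@[-s,c,0],P[...,2]],-1)*1000
for v in range(206,226):
  print(v,' '.join('%4d,%4d,%3d'%tuple(S[v,u]) if S[v,u,2]>45 else '.' for u in range(318,334)))
print('far finger')
for v in range(192,204):
  print(v,' '.join('%4d,%4d,%3d'%tuple(S[v,u]) if S[v,u,2]>45 else '.' for u in range(307,325,1)))
```

```text
206 . . .  -13, -43,130  -13, -48,133  -10, -46,131  -14, -65,147  -14, -70,150  -12, -70,150   -9, -69,149   -2, -55,136   -1, -58,138    0, -58,138    2, -60,139    4, -61,139    5, -65,142
207 . . .  -15, -48,131  -12, -47,129  -11, -50,132  -14, -64,143  -14, -69,147  -12, -71,148   -9, -69,146   -4, -62,139 -336,-952,898    0, -63,139    1, -62,138    3, -64,139    6, -63,137
208 . . .  -15, -49,129  -13, -51,130  -14, -58,136  -13, -61,138  -14, -71,145  -11, -67,142   -9, -69,143   -6, -66,140   -3, -64,138   -1, -64,137    0, -66,139    2, -65,137    4, -66,138
209 . . .  -13, -43,121  -13, -50,127  -13, -56,131  -13, -63,136  -12, -67,139  -11, -68,140   -8, -66,138   -6, -68,139   -4, -68,139   -1, -66,136    0, -68,138    3, -65,134    4, -68,137
210 . . .  -12, -41,117  -13, -49,123  -14, -60,132  -14, -64,135  -13, -67,137  -11, -68,137   -9, -70,139   -6, -68,136   -4, -69,136   -2, -69,136    0, -69,136    2, -68,134    4, -69,134
211 . . .  -12, -40,113  -11, -45,117   -9, -44,116  -16, -70,137  -13, -69,136  -11, -69,135   -8, -67,133   -6, -68,134   -4, -68,133   -2
[... 3394 characters left out ...]
  32, 91   -9,  36, 87   -7,  36, 87   -5,  35, 87   -3,  32, 89    0,  34, 87    1,  33, 87    3,  33, 87    8,  39, 81  -17, -39,146  -15, -40,146  -12, -39,145  -10, -38,144   -9, -41,146  -14, -62,162
200 . . .  -12,  34, 87   -8,  39, 82  -10,  27, 91   -5,  34, 85   -3,  34, 85   -1,  33, 85    2,  37, 81    4,  35, 83 . .  -15, -40,144  -14, -44,146  -11, -43,145 .  -13, -61,159
201 . . . .  -10,  33, 84   -8,  31, 86 . . . . . . .  -15, -40,141  -15, -46,146  -11, -42,141 .  -13, -61,157
202 . . . . . . . . . . . . .  -12, -34,133  -14, -45,142  -11, -43,139   -9, -42,139  -14, -64,156
203 . . . . . . . . . . . . .  -13, -36,133  -13, -43,137  -12, -46,139   -9, -44,138  -15, -65,154
```

>>> send_rows --motion '[{"tx": -0.07,"ty": 0.34,"tz": 0,"spin": 0,"gripper": 0.86},{"tx": 0,"ty": 0,"tz": -1,"spin": 0,"gripper": 0.86},{"tx": 0,"ty": 0,"tz": -1.2,"spin": 0,"gripper": 0.86},{"tx": 0,"ty": 0,"tz": -1,"spin": 0,"gripper": 0.86},{"tx": 0,"ty": 0,"tz": 0,"spin": 0,"gripper": 0.86},{"tx": 0,"ty": 0,"tz": 0,"spin": 0,"gripper": 0.86}]'

```text
time: 3.55
tcp_pos: [0.5164, 0.0589, 0.0386]
orientation: [0.0, 0.995, 0.101, -0.001]
ft_force: [-0.6, -0.2, 0.7]
finger_gap: 0.862
```

```bash
cat > look.py <<'E'
import sys
from h import *
tag=sys.argv[1];s=read_state();print(s['tcp_pos'],s['time'],s['finger_gap'],s['ft_force'],s['wrist_torque'])
im,d=grab('side','side'+tag)
x0,y0,x1,y1=280,180,365,265
big=cv2.resize(im[y0:y1,x0:x1],None,fx=7,fy=7,interpolation=cv2.INTER_CUBIC)[:,:,::-1].copy()
cv2.imwrite('pics/side%sc.png'%tag,cv2.convertScaleAbs(big,alpha=2.2,beta=25))
E
python3 look.py 4
```

```text
[0.51639899 0.05888146 0.03855316] 3.55 0.8622066877770452 [-0.5848157  -0.17171803  0.70845144] [-0.00266817  0.02972653 -0.096919  ]
```

View pics/side4c.png

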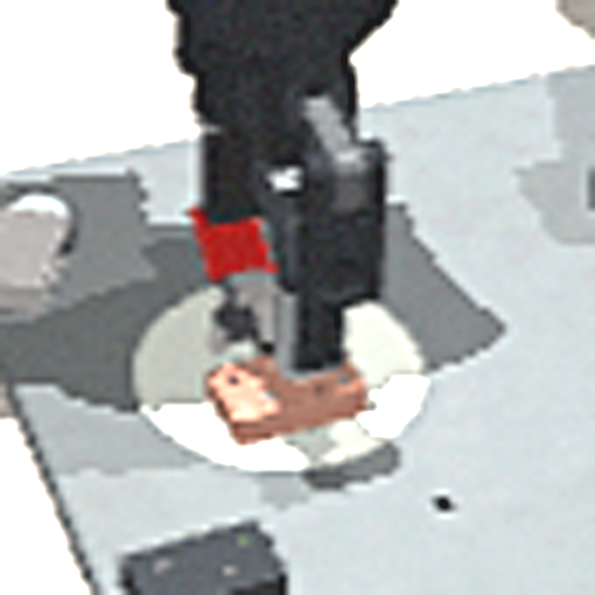

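>>> send_rows --motion '[{"tx": 0,"ty": 0,"tz": -0.5,"spin": 0,"gripper": 0.86},{"tx": 0,"ty": 0,"tz": -0.5,"spin": 0,"gripper": 0.86},{"tx": 0,"ty": 0,"tz": -0.3,"spin": 0,"gripper": 0.86},{"tx": 0,"ty": 0,"tz": -0.2,"spin": 0,"gripper": 0.86},{"tx": 0,"ty": 0,"tz": 0,"spin": 0,"gripper": 0.86},{"tx": 0,"ty": 0,"tz": 0,"spin": 0,"gripper": 0.86}]'

```text
time: 4.2
tcp_pos: [0.5169, 0.059, 0.0243]
orientation: [0.0, 0.995, 0.101, -0.0]
ft_force: [1.0, -0.3, 0.2]
finger_gap: 0.859
```

```bash
python3 look.py 5
```

```text
[0.51691538 0.0589909  0.02428162] 4.2 0.8594020787677347 [ 0.96366384 -0.33258486  0.17170596] [-0.00367474  0.02722889  0.00467747]
```

View pics/side5c.png

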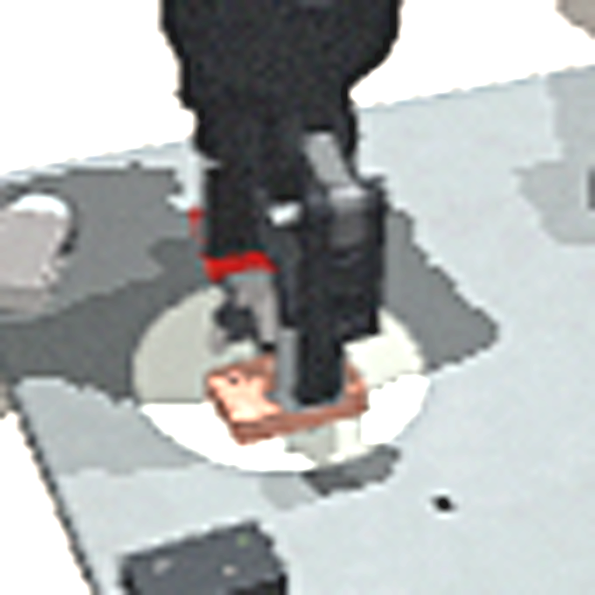

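>>> send_rows --motion '[{"tx": 0,"ty": 0,"tz": -0.2,"spin": 0,"gripper": 0.86},{"tx": 0,"ty": 0,"tz": -0.2,"spin": 0,"gripper": 0.86},{"tx": 0,"ty": 0,"tz": -0.1,"spin": 0,"gripper": 0.86},{"tx": 0,"ty": 0,"tz": 0,"spin": 0,"gripper": 0.86},{"tx": 0,"ty": 0,"tz": 0,"spin": 0,"gripper": 0.86}]'

```text
time: 4.75
tcp_pos: [0.5169, 0.059, 0.0193]
orientation: [0.0, 0.995, 0.101, -0.0]
ft_force: [0.2, 0.0, 0.9]
finger_gap: 0.853
```

>>> send_rows --motion '[{"tx": 0,"ty": 0,"tz": -0.2,"spin": 0,"gripper": 0.86},{"tx": 0,"ty": 0,"tz": -0.1,"spin": 0,"gripper": 0.86},{"tx": 0,"ty": 0,"tz": 0,"spin": 0,"gripper": 0.86},{"tx": 0,"ty": 0,"tz": 0,"spin": 0,"gripper": 0.86}]'

```text
time: 5.15
tcp_pos: [0.517, 0.0588, 0.0164]
orientation: [0.0, 0.995, 0.101, 0.0]
ft_force: [0.2, -0.3, 2.5]
finger_gap: 0.861
```

```bash
python3 look.py 6
```

```text
[0.51701924 0.05883149 0.01636081] 5.15 0.8608271571449106 [ 0.16966783 -0.32989755  2.45886861] [-0.15231783  0.05431948 -0.06690473]
```

View pics/side6c.png

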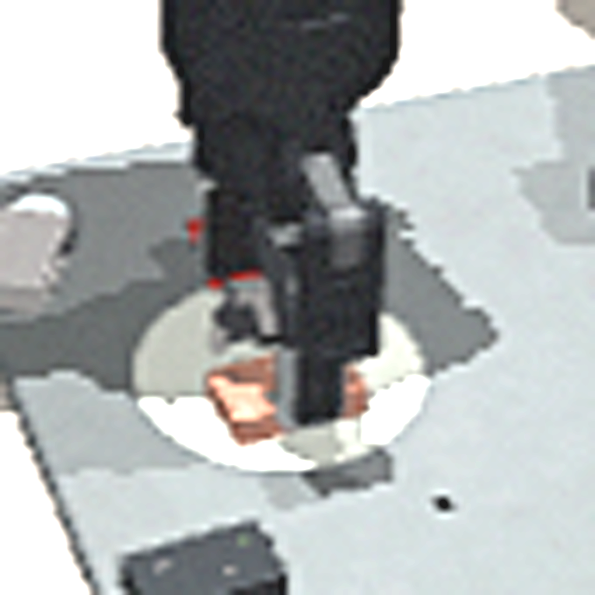

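Run:
```python
from h import *
V,U=np.mgrid[0:480,0:640]
for t in '03456':
    f=np.load(f'side{t}.npz');im,d=f['im'],f['d'];hsv=cv2.cvtColor(im,cv2.COLOR_RGB2HSV)
    m=(hsv[...,1]>150)&((hsv[...,0]<6)|(hsv[...,0]>174))&(im[...,0]>50)&(U>290)&(U<330)&(V>195)&(V<230)
    l=U[m].min();print(t,m.sum(),'left',l,V[m&(U==l)], V[m].min(),V[m].max(), [ (u,V[m&(U==u)].tolist()) for u in (307,308,309,310)])
    pk=(hsv[...,0]<22)&(hsv[...,1]>60)&(hsv[...,1]<185)&(im[...,0]>60)&(U>300)&(U<345)&(V>225)&(V<250);print(pk.sum(),U[pk].min(),U[pk].max(),V[pk].max())
```

```text
0 93 left 307 [210 211] 208 219 [(307, [210, 211]), (308, [210, 211, 212, 213, 214]), (309, [209, 210, 211, 212, 213, 214, 215, 216, 217, 218]), (310, [209, 210, 211, 212, 213, 214, 215, 216, 217, 218, 219])]
185 310 331 243
3 93 left 307 [210] 208 219 [(307, [210]), (308, [210, 211, 212, 213]), (309, [209, 210, 211, 212, 213, 214, 215, 216, 217, 218]), (310, [209, 210, 211, 212, 213, 214, 215, 216, 217, 218, 219])]
208 309 331 243
4 71 left 307 [210] 210 219 [(307, [210]), (308, [210, 211, 212, 213, 214]), (309, [212, 213, 214, 215, 216, 217, 218]), (310, [212, 213, 214, 215, 216, 217, 218, 219])]
167 309 331 243
5 24 left 307 [210 211] 210 219 [(307, [210, 211]), (308, [210]), (309, [217, 218]), (310, [217, 218, 219])]
125 309 331 243
6 9 left 307 [212 213] 212 220 [(307, [212, 213]), (308, [212]), (309, []), (310, [220])]
94 309 331 243
```

>>> send_rows --motion '[{"tx": 0,"ty": 0,"tz": -0.2,"spin": 0,"gripper": 0.86},{"tx": 0,"ty": 0,"tz": -0.1,"spin": 0,"gripper": 0.86},{"tx": 0,"ty": 0,"tz": 0,"spin": 0,"gripper": 0.86},{"tx": 0,"ty": 0,"tz": 0,"spin": 0,"gripper": 0.86}]'

```text
time: 5.6
tcp_pos: [0.5171, 0.0582, 0.0134]
orientation: [0.0, 0.995, 0.1, 0.0]
ft_force: [0.2, -3.7, 4.8]
finger_gap: 0.864
```

```bash
python3 look.py 7
```

```text
[0.51709647 0.05822631 0.01341883] 5.6 0.8637409639683865 [ 0.24844646 -3.74983821  4.80971634] [-0.61161771 -0.0069183   0.02140636]
```

View pics/side7c.png

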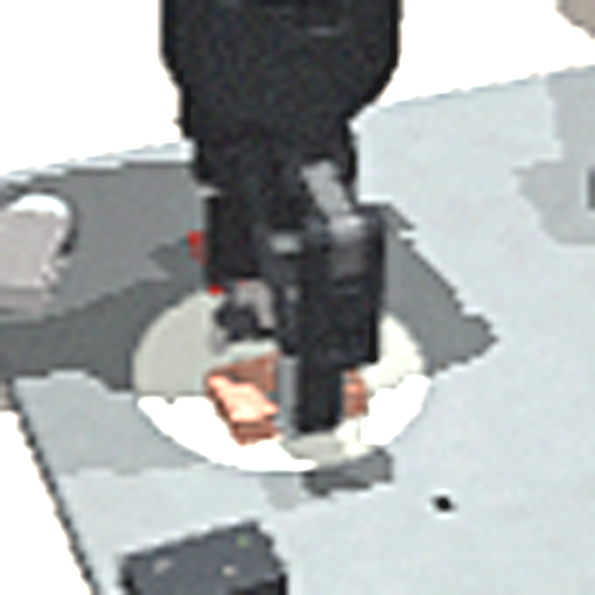

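Run:
```python
from h import *
V,U=np.mgrid[0:480,0:640]
O=np.array([.5188,.0575,0]);c,s=np.cos(.2016),np.sin(.2016)
for t in '67':
    f=np.load(f'side{t}.npz');im,d=f['im'],f['d'];hsv=cv2.cvtColor(im,cv2.COLOR_RGB2HSV)
    m=(hsv[...,1]>150)&((hsv[...,0]<6)|(hsv[...,0]>174))&(im[...,0]>50)&(U>290)&(U<330)&(V>195)&(V<230)
    print(t,list(zip(U[m],V[m])))
    pk=(hsv[...,0]<22)&(hsv[...,1]>60)&(hsv[...,1]<185)&(im[...,0]>60)&(U>300)&(U<345)&(V>225)&(V<250);print(pk.sum(),U[pk].min(),U[pk].max(),V[pk].max())
    P=world('side',U,V,d).reshape(480,640,3)
    S=np.stack([(P-O)@[c,s,0],(P-O)@[-s,c,0],P[...,2]],-1)*1000
    for v in range(226,246): print(v,' '.join('%4d,%4d,%3d'%tuple(S[v,u]) for u in range(309,334,2)))
a,b=np.load('side6.npz')['im'].astype(int),np.load('side7.npz')['im'].astype(int)
df=abs(a-b).sum(2)[180:265,280:365].clip(0,255).astype(np.uint8);cv2.imwrite('pics/df67.png',cv2.resize(df,None,fx=7,fy=7,interpolation=0))
```

```text
6 [(np.int64(307), np.int64(212)), (np.int64(308), np.int64(212)), (np.int64(307), np.int64(213)), (np.int64(313), np.int64(219)), (np.int64(314), np.int64(219)), (np.int64(315), np.int64(219)), (np.int64(316), np.int64(219)), (np.int64(310), np.int64(220)), (np.int64(311), np.int64(220))]
94 309 331 243
226  -17,  25, 19  -13,  20, 22   -8,  21, 20   -5,  17, 22   -6,   0, 36  -15, -41, 72  -12, -45, 75  -15, -65, 92  -11, -66, 92   -4, -59, 85    1, -57, 82    3, -62, 85    8, -61, 83
227  -16,  25, 15  -14,  18, 21  -10,  16, 21   -4,  20, 16   -5,   2, 31  -16, -44, 73  -14, -49, 76  -15, -65, 90  -10, -65, 89   -4, -59, 82    0, -59, 81    3, -63, 83    6, -68, 87
228  -17,  24, 13  -15,  13, 22   -9,  18, 16   -4,  17, 15   -6,  -1, 32  -14, -36, 63  -13, -47, 72  -16, -68, 90  -11, -67, 87   -3, -59, 79   -1, -65, 83    4, -62, 80    8, -63, 79
229  -20,  14, 19  -15,  15, 17  -11,  11, 19   -6,  11, 18   -5,   0, 27  -15, -39, 62  -13, -48, 69  -14, -64, 83  -11, -66, 84   -6, -66, 83   -1, -64, 80    2, -67, 81    8, -63, 77
230  -19,  17, 14  -15,  13, 16  -11,  12, 15   -6
[... 6155 characters left out ...]
22  -21, -34, 21  -16, -31, 18  -10, -30, 15   -9, -39, 22   -4, -39, 22    0, -38, 19    5, -37, 17   10, -38, 17   13, -41, 19   19, -38, 14
243  -33, -28, 16  -29, -30, 17  -26, -33, 19  -21, -33, 18  -16, -31, 15  -11, -33, 15   -8, -37, 17   -4, -40, 19    0, -38, 16    4, -41, 17    8, -42, 17   13, -43, 17   17, -44, 17
244  -35, -33, 18  -30, -33, 17  -26, -34, 16  -23, -38, 20  -18, -38, 18  -14, -39, 18   -8, -38, 15   -5, -41, 17    0, -41, 16    3, -43, 17    6, -47, 19   10, -49, 20   17, -45, 14
245  -34, -31, 13  -31, -37, 17  -27, -36, 16  -21, -35, 13  -18, -40, 16  -15, -44, 20   -9, -39, 14   -5, -42, 15   -1, -44, 16    2, -46, 17    7, -47, 16   13, -44, 12   15, -49, 16
```

View pics/df67.png

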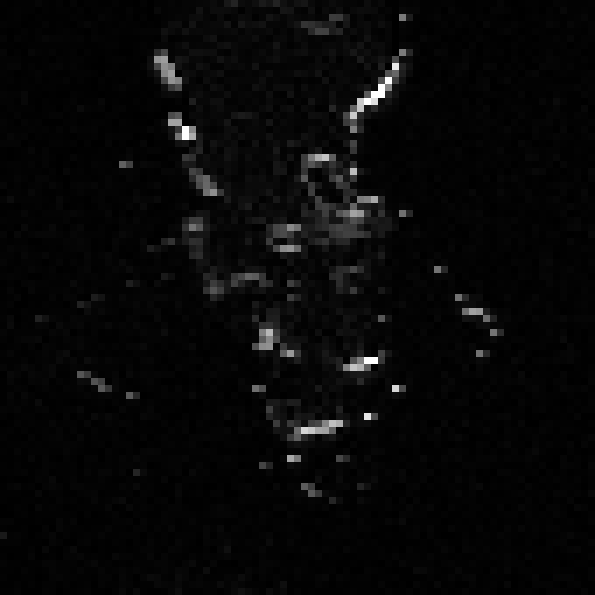

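>>> send_rows --motion '[{"tx": 0,"ty": 0.05,"tz": -0.2,"spin": 0,"gripper": 0.86},{"tx": 0,"ty": 0.05,"tz": -0.1,"spin": 0,"gripper": 0.86},{"tx": 0,"ty": 0,"tz": 0,"spin": 0,"gripper": 0.86},{"tx": 0,"ty": 0,"tz": 0,"spin": 0,"gripper": 0.86}]'

```text
time: 6.05
tcp_pos: [0.5172, 0.0577, 0.0112]
orientation: [0.001, 0.995, 0.1, 0.0]
ft_force: [1.2, -7.1, 12.6]
finger_gap: 0.857
```

```bash
python3 look.py 8
```

```text
[0.51719557 0.05769331 0.01115739] 6.05 0.8566301652434887 [ 1.21788615 -7.08634779 12.60340101] [-1.06435505  0.13740107  0.05308353]
```

View pics/side8c.png

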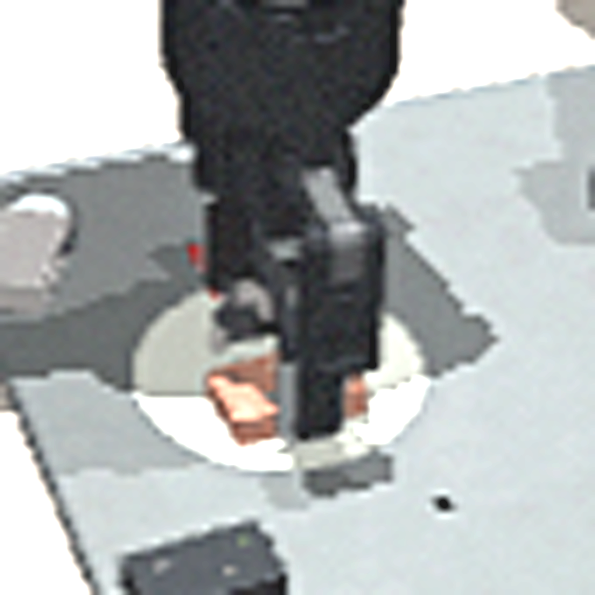

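>>> send_rows --motion '[{"tx": -0.02,"ty": 0.2,"tz": 0,"spin": 0,"gripper": 0.86},{"tx": -0.02,"ty": 0.2,"tz": 0,"spin": 0,"gripper": 0.86},{"tx": -0.02,"ty": 0.2,"tz": 0,"spin": 0,"gripper": 0.86},{"tx": -0.02,"ty": 0.2,"tz": 0,"spin": 0,"gripper": 0.86},{"tx": 0,"ty": 0,"tz": 0,"spin": 0,"gripper": 0.86}]'

```text
time: 6.6
tcp_pos: [0.5168, 0.065, 0.0111]
orientation: [0.002, 0.995, 0.099, 0.0]
ft_force: [0.4, -9.0, 11.3]
finger_gap: 0.859
```

```bash
python3 look.py 9
```

```text
[0.51678752 0.06496355 0.01110412] 6.6 0.8588203239813391 [ 0.40579123 -9.00164648 11.34785613] [-1.38150987e+00 -3.21671647e-02 -4.76990375e-06]
```

View pics/side9c.png

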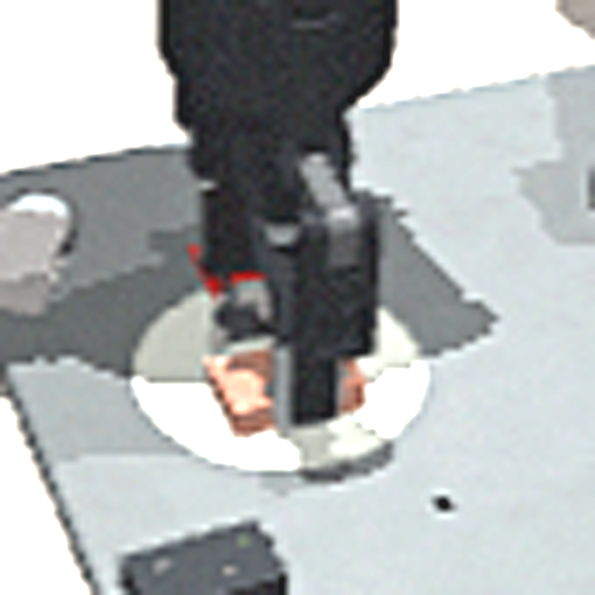

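>>> send_rows --motion '[{"tx": -0.04,"ty": 0.2,"tz": 0,"spin": 0,"gripper": 0.86},{"tx": -0.04,"ty": 0.2,"tz": 0,"spin": 0,"gripper": 0.86},{"tx": -0.04,"ty": 0.2,"tz": 0,"spin": 0,"gripper": 0.86},{"tx": -0.04,"ty": 0.2,"tz": 0,"spin": 0,"gripper": 0.86},{"tx": 0,"ty": 0,"tz": 0,"spin": 0,"gripper": 0.86}]'

```text
time: 7.15
tcp_pos: [0.5156, 0.074, 0.011]
orientation: [0.001, 0.995, 0.1, 0.001]
ft_force: [1.5, -7.1, 9.0]
finger_gap: 0.858
```

```bash
python3 look.py 10
```

```text
[0.51558907 0.07403745 0.01097129] 7.15 0.8581243722436189 [ 1.53116506 -7.14464258  9.03192617] [-1.08084638 -0.17810175 -0.01139262]
```

View pics/side10c.png

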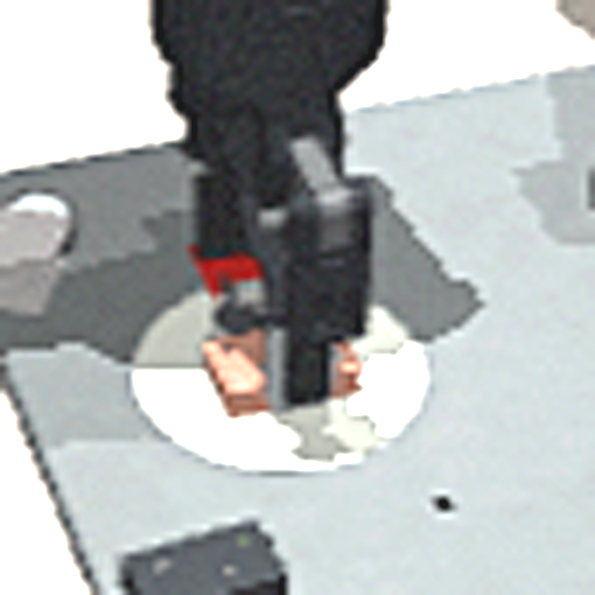

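>>> send_rows --motion '[{"tx": -0.04,"ty": 0.2,"tz": 0,"spin": 0,"gripper": 0.86},{"tx": -0.04,"ty": 0.2,"tz": 0,"spin": 0,"gripper": 0.86},{"tx": 0,"ty": 0,"tz": 0,"spin": 0,"gripper": 0.86},{"tx": 0,"ty": 0,"tz": 0,"spin": 0,"gripper": 0.86}]'

```text
time: 7.6
tcp_pos: [0.5148, 0.0784, 0.0109]
orientation: [0.001, 0.995, 0.1, 0.001]
ft_force: [0.9, -6.3, 8.2]
finger_gap: 0.86
```

>>> send_rows --motion '[{"tx": -0.02,"ty": 0.1,"tz": 0,"spin": 0,"gripper": 0.86},{"tx": 0,"ty": 0,"tz": 0,"spin": 0,"gripper": 0.86}]'

```text
time: 7.8
tcp_pos: [0.5148, 0.0786, 0.0109]
orientation: [0.001, 0.995, 0.099, 0.001]
ft_force: [1.9, -7.7, 8.1]
finger_gap: 0.864
```

>>> send_rows --motion '[{"tx": -0.02,"ty": 0.1,"tz": 0,"spin": 0,"gripper": 0.86},{"tx": 0,"ty": 0,"tz": 0,"spin": 0,"gripper": 0.86}]'

```text
time: 8.0
tcp_pos: [0.5147, 0.0787, 0.0109]
orientation: [0.002, 0.995, 0.099, 0.001]
ft_force: [2.0, -8.5, 8.0]
finger_gap: 0.857
```

```bash
python3 look.py 11
```

```text
[0.51469693 0.07865043 0.01093131] 8.0 0.8569329171971035 [ 1.97761486 -8.53151613  8.04437244] [-1.65770957 -0.40835733  0.08817493]
```

View pics/side11c.png

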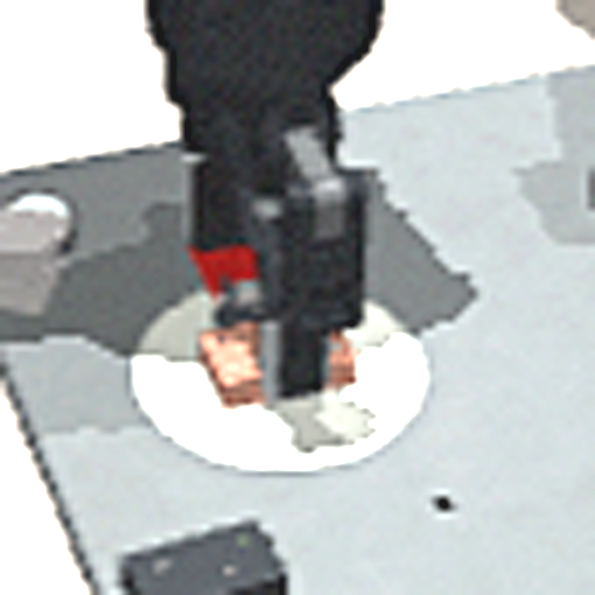

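>>> send_rows --motion '[{"tx": -0.02,"ty": 0.1,"tz": 0,"spin": 0,"gripper": 0.86},{"tx": 0,"ty": 0,"tz": 0,"spin": 0,"gripper": 0.86},{"tx": 0,"ty": 0,"tz": 0,"spin": 0,"gripper": 0.86}]'

```text
time: 8.35
tcp_pos: [0.5147, 0.0787, 0.0109]
orientation: [0.002, 0.995, 0.099, 0.001]
ft_force: [2.2, -10.0, 9.3]
finger_gap: 0.862
```

Run:
```python
from h import *
from fit import *
s=read_state();print(s['tcp_pos'],s['ft_force'],s['wrist_torque'])
im,d=grab('side','side12')
f=np.load('side0.npz')
hsv=cv2.cvtColor(im,cv2.COLOR_RGB2HSV)
x0,y0,x1,y1=285,200,350,260;k=11
big=cv2.convertScaleAbs(cv2.resize(im[y0:y1,x0:x1],None,fx=k,fy=k,interpolation=cv2.INTER_CUBIC)[:,:,::-1].copy(),alpha=1.8,beta=20)
def draw(c,yaw,col):
    cc,ss=np.cos(yaw),np.sin(yaw)
    for z in(.015,.027):
        q=[np.array([c[0]+a*cc*.023-b*ss*.0135,c[1]+a*ss*.023+b*cc*.0135,z]) for a,b in((-1,-1),(1,-1),(1,1),(-1,1))]
        p=((pix('side',np.array(q))-[x0,y0]+.5)*k).astype(np.int32);cv2.polylines(big,[p],True,col,1)
# side-frame: initial fit (.5193,.0406), robot/top stand-y of billet -17.2+-1
ey=np.array([-.2002,.9797])
for a,col in((.016,(255,0,0)),(.018,(0,255,0)),(.020,(0,255,255))): draw(np.array([.5193,.0406])+ey*a,.2016,col)
cv2.imwrite('pics/side12c.png',big)
```

```text
[0.51466458 0.07871578 0.0109401 ] [  2.24033341 -10.00892644   9.28322527] [-1.92208899 -0.4390325   0.06100891]
```

View pics/side12c.png

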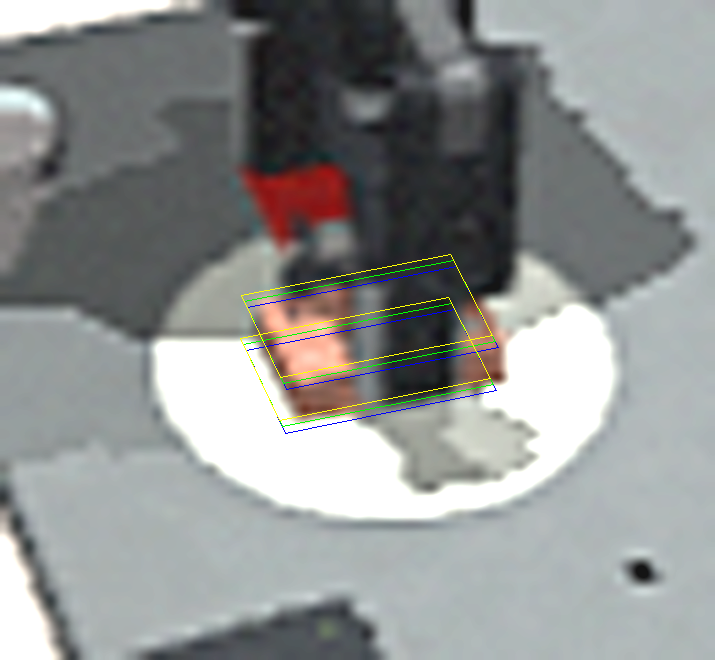

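>>> send_rows --motion '[{"tx": -0.04,"ty": 0.2,"tz": 0,"spin": 0,"gripper": 0.86},{"tx": -0.04,"ty": 0.2,"tz": 0,"spin": 0,"gripper": 0.86},{"tx": 0,"ty": 0,"tz": 0,"spin": 0,"gripper": 0.86},{"tx": 0,"ty": 0,"tz": 0,"spin": 0,"gripper": 0.86}]'

```text
time: 8.8
tcp_pos: [0.5146, 0.0791, 0.0111]
orientation: [0.004, 0.995, 0.097, 0.001]
ft_force: [4.0, -15.8, 9.4]
finger_gap: 0.86
```

```bash
python3 look.py 13
```

```text
[0.51460891 0.07907344 0.0111153 ] 8.8 0.85964374703158 [  4.04690265 -15.78511485   9.39458551] [-3.43143487 -0.80745061  0.14818959]
```

View pics/side13c.png

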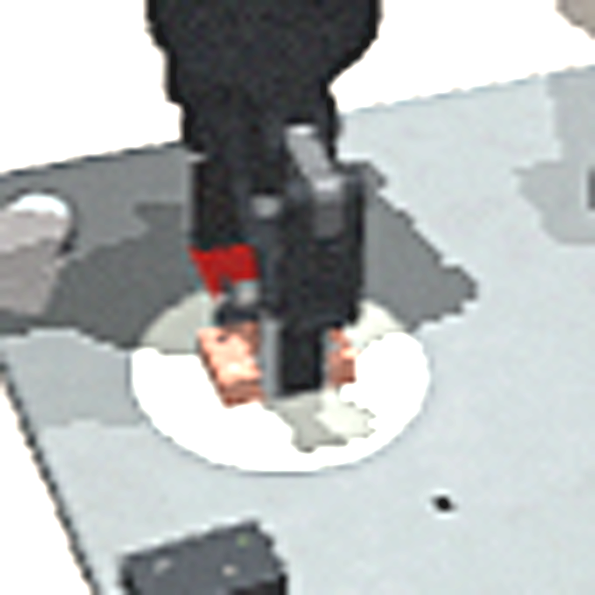

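>>> send_rows --motion '[{"tx": 0.04,"ty": -0.2,"tz": 0,"spin": 0,"gripper": 0.86},{"tx": 0.04,"ty": -0.2,"tz": 0,"spin": 0,"gripper": 0.86},{"tx": 0.04,"ty": -0.2,"tz": 0,"spin": 0,"gripper": 0.86},{"tx": 0.04,"ty": -0.2,"tz": 0,"spin": 0,"gripper": 0.86},{"tx": 0.04,"ty": -0.2,"tz": 0,"spin": 0,"gripper": 0.86},{"tx": 0,"ty": 0,"tz": 0,"spin": 0,"gripper": 0.86},{"tx": 0,"ty": 0,"tz": 0,"spin": 0,"gripper": 0.86}]'

```text
time: 9.55
tcp_pos: [0.5149, 0.0786, 0.0108]
orientation: [-0.001, 0.995, 0.101, 0.001]
ft_force: [0.3, -0.2, 7.7]
finger_gap: 0.858
```

```bash
python3 look.py 14
```

```text
[0.51491057 0.07858123 0.01075192] 9.55 0.8579672000985251 [ 0.33729449 -0.18991453  7.65660201] [ 0.09822355  0.06029106 -0.0430713 ]
```

View pics/side14c.png

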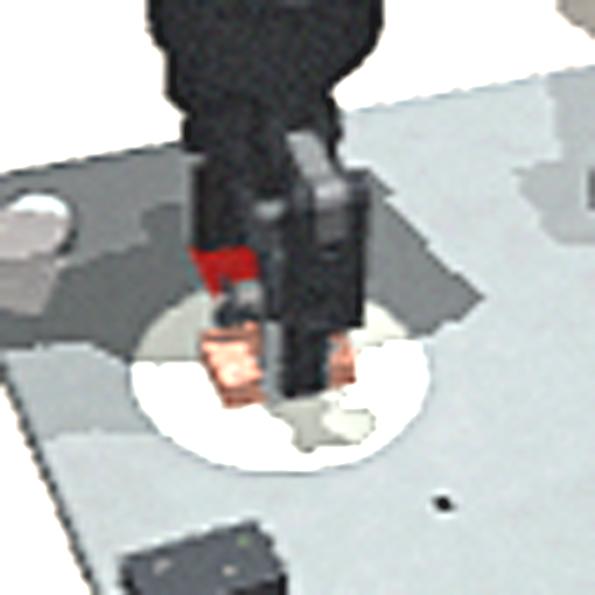

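>>> send_rows --motion '[{"tx": 0.04,"ty": -0.2,"tz": 0,"spin": 0,"gripper": 0.86},{"tx": 0.04,"ty": -0.2,"tz": 0,"spin": 0,"gripper": 0.86},{"tx": 0.04,"ty": -0.2,"tz": 0,"spin": 0,"gripper": 0.86},{"tx": 0,"ty": 0,"tz": 0,"spin": 0,"gripper": 0.86},{"tx": 0,"ty": 0,"tz": 0,"spin": 0,"gripper": 0.86}]'

```text
time: 10.1
tcp_pos: [0.5159, 0.0751, 0.0107]
orientation: [-0.002, 0.995, 0.102, 0.001]
ft_force: [-0.9, 3.3, 6.5]
finger_gap: 0.86
```

```bash
python3 look.py 15
```

```text
[0.51588968 0.07508259 0.01068767] 10.1 0.8599436933037393 [-0.85028643  3.26916746  6.46518025] [1.07876757 0.26682596 0.00880445]
```

View pics/side15c.png

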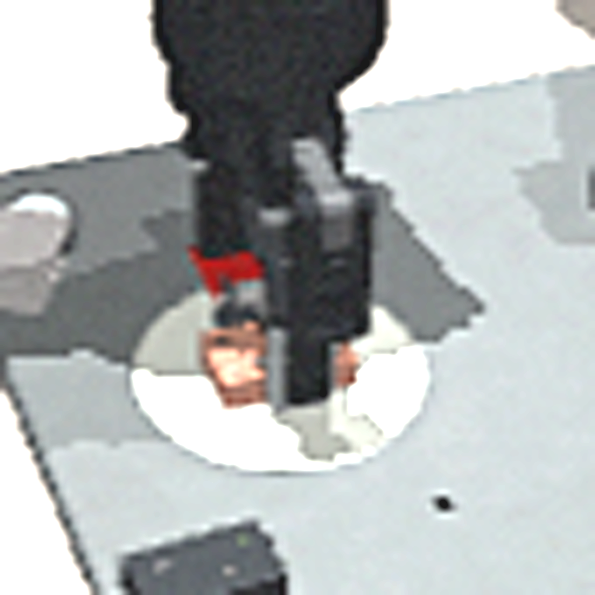

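>>> send_rows --motion '[{"tx": 0,"ty": 0,"tz": 0.2,"spin": 0,"gripper": 0.86},{"tx": 0,"ty": 0,"tz": 0.2,"spin": 0,"gripper": 0.86},{"tx": 0,"ty": 0,"tz": 0.2,"spin": 0,"gripper": 0.86},{"tx": 0,"ty": 0,"tz": 0.2,"spin": 0,"gripper": 0.86},{"tx": 0,"ty": 0,"tz": 0.2,"spin": 0,"gripper": 0.86},{"tx": 0,"ty": 0,"tz": 0.3,"spin": 0,"gripper": 0.86},{"tx": 0,"ty": 0,"tz": 0.5,"spin": 0,"gripper": 0.86},{"tx": 0,"ty": 0,"tz": 1,"spin": 0,"gripper": 0.86},{"tx": 0,"ty": 0,"tz": 2,"spin": 0,"gripper": 0.86},{"tx": 0,"ty": 0,"tz": 4,"spin": 0,"gripper": 0.86},{"tx": 0,"ty": 0,"tz": 5,"spin": 0,"gripper": 0.86},{"tx": 0,"ty": 0,"tz": 5,"spin": 0,"gripper": 0.86}]'

```text
time: 11.35
tcp_pos: [0.5147, 0.0707, 0.2004]
orientation: [0.0, 0.995, 0.101, -0.0]
ft_force: [0.8, 0.5, -0.4]
finger_gap: 0.858
```

```bash
python3 look.py 16
```

```text
[0.51472892 0.07073428 0.20043718] 11.35 0.8581767065720758 [ 0.75272622  0.54634113 -0.40132822] [ 0.02247573 -0.1008146   0.04082693]
```

View pics/side16c.png

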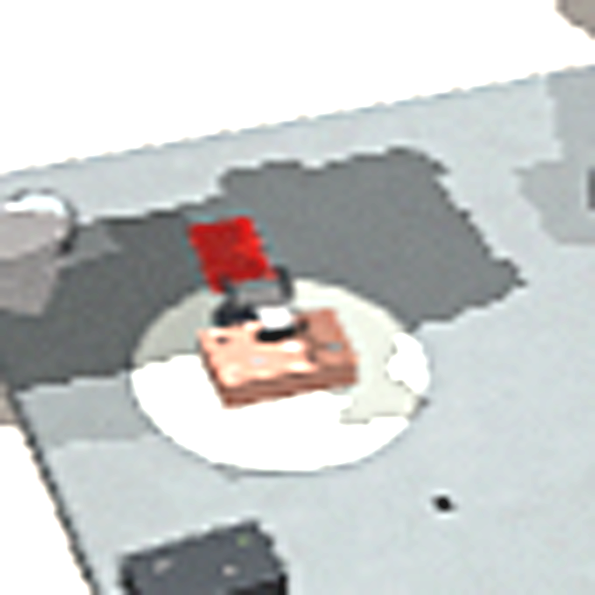

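>>> send_rows --motion '[{"tx": -1.6,"ty": -3.8,"tz": 0,"spin": 0,"gripper": 0.86},{"tx": -1.6,"ty": -3.8,"tz": 0,"spin": 0,"gripper": 0.86},{"tx": -1.6,"ty": -3.8,"tz": 0,"spin": 0,"gripper": 0.86},{"tx": -1.6,"ty": -3.8,"tz": 0,"spin": 0,"gripper": 0.86},{"tx": -1.6,"ty": -3.8,"tz": 0,"spin": 0,"gripper": 0.86},{"tx": -1.6,"ty": -3.8,"tz": 0,"spin": 0,"gripper": 0.86},{"tx": -1.6,"ty": -3.8,"tz": 0,"spin": 0,"gripper": 0.86},{"tx": -1.6,"ty": -3.8,"tz": 0,"spin": 0,"gripper": 0.86},{"tx": 0,"ty": 0,"tz": 0,"spin": 0,"gripper": 0.86}]'

```text
time: 12.3
tcp_pos: [0.3843, -0.2385, 0.1989]
orientation: [0.001, 0.995, 0.095, -0.001]
ft_force: [0.4, 0.7, -0.4]
finger_gap: 0.856
```

Run:
```python
from fit import *
k=7
ims=[]
for n in('top','side'):
    im,d=grab(n,n+'20')
    b=billet(n,im,d);C=cont(b);Q=onplane(n,C,.027);q,e=rectfit(Q,.046,.027,[.519,.058,.2],.0005)
    print(n,q[:2],np.degrees(q[2]),e)
    x0,y0=(280,215) if n=='top' else (290,200)
    big=cv2.resize(im[y0:y0+55,x0:x0+60],None,fx=k,fy=k,interpolation=cv2.INTER_CUBIC)[:,:,::-1].copy()
    cc,ss=np.cos(q[2]),np.sin(q[2])
    Z=np.array([[q[0]+a*cc*.023-bb*ss*.0135,q[1]+a*ss*.023+bb*cc*.0135,.027] for a,bb in((-1,-1),(1,-1),(1,1),(-1,1))])
    p=((pix(n,Z)-[x0,y0]+.5)*k).astype(np.int32);cv2.polylines(big,[p],True,(0,255,0),1)
    ims.append(big)
cv2.imwrite('pics/fin.png',cv2.convertScaleAbs(np.hstack(ims)[:,:800],alpha=1.5,beta=10))
```

```text
top [0.52019956 0.05770774] 12.367115258559544 0.0008473545248658364
side [0.51837413 0.05668582] 10.79916306283957 0.0009709354651557117
```

View pics/fin.png

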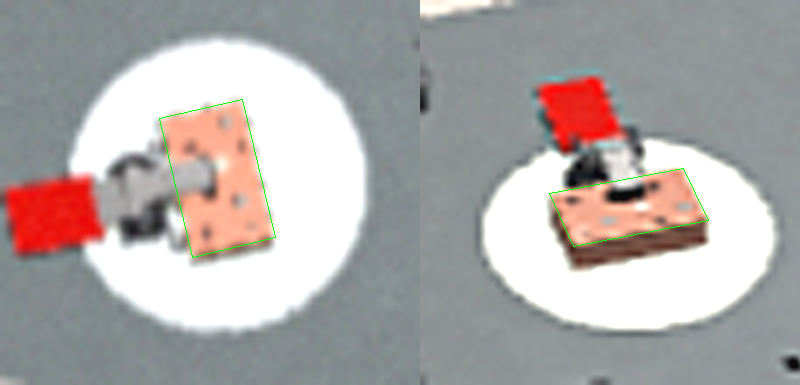

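Run:
```python
from fit import *
W=onplane('top',np.array([[302.6,236.0],[305.4,249.6]]),.022);print(W, np.linalg.norm(W[0]-W[1]))
for y in(11.55,12.37):
  t=np.radians(y);print((W-[.5202,.0577])@np.array([[np.cos(t),-np.sin(t)],[np.sin(t),np.cos(t)]])*1000)
im0=np.load('top0.npz')['im'];im1=np.load('top20.npz')['im']
o=[cv2.resize(i[222:262,288:328],None,fx=9,fy=9,interpolation=cv2.INTER_NEAREST) for i in(im0,im1)]
cv2.imwrite('pics/pins.png',cv2.convertScaleAbs(np.hstack(o)[:,:,::-1],alpha=1.3))
```

```text
[[0.53071416 0.07547348]
 [0.49971984 0.0695986 ]] 0.031546192879005036
[[ 13.85990953  15.30839347]
 [-17.68307558  15.75825493]]
[[ 14.07757178  15.10847364]
 [-17.45574493  16.00970735]]
```

View pics/pins.png

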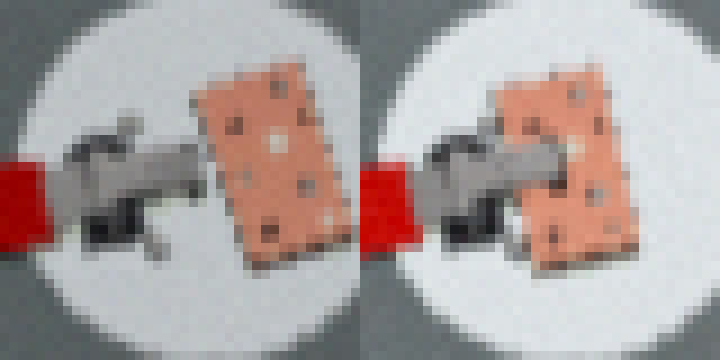

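```bash
python3 -c "
from rig import *
s=read_state();print(s['time'],s['ft_force'],abs(s['dq']).max());print(hand_in())"
```

```text
12.4 [-0.21227048  0.41403737  0.79740121] 0.03935518398575482
the job is handed in; nothing more can be done
None
```

I loaded the pink billet under the clip and handed the job in at 12.4 s. In the last images the nose rests on the billet and the billet is square against both stop pins.

**What I did:** I pressed the red tail down with one fingertip. The force rose to about 12 N and the tool stopped descending, which I took as the stop. With the tail held there, I pushed the billet with the other fingertip until it stopped against the pins, at about 10 to 16 N sideways. I then backed the pushing finger off about 4 mm with the tail still down. Finally I let the tail up slowly, lifted clear and drew the arm away.

**Last checks:**
- **Pins:** measured from the billet's centre, the pins are 15.3 and 15.8 mm away along the push, where 16 mm is expected.
- **Squareness:** the two cameras disagree slightly, giving a billet yaw of 12.4° (top) and 10.8° (side). They average 11.6°, and the stand is at 11.55°.
- **Centring:** the billet sits about 1.5 to 2 mm off centre sideways. It still bears on both pins, and I did not correct it.
- **Other things:** I did not measure the other things on the stand and bench again. The arm did not go near them, and the robot was touching nothing at hand-in.

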